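Set a twist-lock work rest to the height gauge

ROBOT

A 6-joint arm with a two-finger parallel gripper is mounted at the origin on the work surface. World frame = base frame: x ahead of the robot, y to its left, z up, the work surface at z = 0. Lengths are in mm, angles in rad, forces in N, time in s.
With the tool pointing down it reaches from about 375 to 925 mm from the base axis. Payload 5.7 kg.
Tool frame: the origin (TCP) lies on the centre line of the jaws, within the pads' length; the fingertips stand 19 mm ahead of it and the grasp point (between the pads) is the TCP (ctrl.finger_overhang is the distance from the TCP to the fingertips, in mm); z points along the fingers, y is the line along which they close (so a half turn about z gives the same grasp; the last joint's range is limited). The gripper opens to 88 mm and grips with 3 to 60 N. Pads are 20 mm wide; open, the fingers measure 115 mm over their backs; the gripper's body (75 mm by 178 mm) begins 61 mm behind the grasp point.
Start: joints at [-1.26, 0.359, 1.51, -0, 1.272, -0.115], TCP at [247.812, -546.401, 241.623] pointing down, gripper open.
Joint ranges: [-2.97, 2.97], [-1.01, 2.36], [0.21, 2.38], [-0.96, 4.11], [0.2, 2.71], [-2.98, 2.98]. Speed limits (rad/s): [2.39, 2.39, 3.14, 3.14, 3.14, 3.14].

INTERFACE

Orientations are given as a unit quaternion [x, y, z, w].
In Python, from station import ctrl gives the robot as it stands.
- The arm moves only by the tool send_rows, never from a script. Its argument "series" is a list of rows, each a list of 7 numbers: the shift along the tool's x, y, z as a fraction of full scale, then the turn, a rotation vector about the tool's x, y, z as a fraction of full scale, then the opening, from -1 (shut) to 1 (fully open). In form: [[dx, dy, dz, wx, wy, wz, jaw], ...]. A call has 1 to 5 rows; each row shifts and turns the commanded pose from where the row before left it, along the tool's axes as they then stand; what a row does not reach is not made up. Full scale, the value 1, is 0.06 m for a shift and 6 degrees for a turn. A row lasts 1/8 s, in which the tool goes at most 62.5 mm and 10.7 degrees, less where a joint would pass 70% of its speed; a pose out of reach is approached as far as the arm can. A call with a number of a shift or a turn outside -1 to 1 is refused whole. A call with a gripper value outside its range is refused whole. The fingers move at their own pace and stop on an object; the grip force is fixed at half the most. Time passes only in rows, so rows that do not move let the fingers close. It gives the time, the measured TCP pose, the force, the opening and the grip force at its end, in the units of the state.
- ctrl.state(): the state, without advancing time (a new reading comes with each control period).
- ctrl.capture(name): name is "side" or "top" or "wrist"; returns (picture, depth): 400x640x3 uint8, red, green, blue; 400x640 float32, mm along the optical axis (not along the pixel's ray), 0 where there is no reading.
- ctrl.camera_info(name): a dict with "fx", "fy", "cx", "cy" (pixels), "xyz" and "rotation" of the camera in the world; the wrist camera has in their place "tool_from_camera" (4x4, takes a point from camera to tool coordinates, whose origin is the TCP and whose axes are the flange's). Camera axes: x right, y down, z forward; pixel columns grow to the right and rows downward; lengths in mm; the calibration is good to about 2 mm. A picture is of the moment at which its call begins: read the wrist's pose just before it. camera_info takes no time and is no camera call.
- ctrl.job_done(): hands the job in; it is judged then, once.
The state is a dict: "time": time; "joint_pos": joint angles; "joint_velocities": joint speeds; "joint_efforts": joint torques, N m; "position": TCP position; "eef_rot": TCP orientation; "force": force on the tool from outside, world axes, zero at the start; "moment": the same for the moment, N m; "opening": finger opening in mm; "finger_force": force on a finger pad.
Only numpy, scipy, OpenCV 4.12 (cv2) and the standard library are available. Lean on these libraries where they do the work, as an engineer would, in place of code of your own. Each camera call takes 0.05 s, during which the arm holds its last target. There are 200 camera calls.

TASK

Set the work rest with the straight wooden bar on top to working height: twist its bar about a sixth of a turn counter-clockwise (seen from above) to unlock the telescoping post, raise it until the top of the bar is level with the pointer of the height gauge, then twist the bar back clockwise as far as it was to lock it, and let go. Do not move the other rest, with the V-shaped cradle, or the gauge's pointer.

Things in the scene. Friction and masses are not known exactly. Their poses are not given: they have to be found in the camera images.
- rest_bar (a point): Centre of the top face of the wooden bar on the rest to be set. Bar 130 mm long (this frame's y), 26 wide (x), 24 high; z up; the frame turns with the bar. It sits on a steel post, 20 mm across, telescoping straight up out of a fixed grey tube with a black collar (42 mm across, top at 140 mm height) on a 110 by 76 mm foot. Fully lowered, bar top at 184 mm height; it can rise 100 mm.
- rest_twist (a joint): Twist of bar and post about the vertical axis through the bar's middle, rad, counter-clockwise from above. 0 (start): locked, at its stop, bar parallel to the foot's long side; height held. Free to slide beyond 0.5 rad; stop at 1.2. Turns with up to 0.8 N m near 0, 0.15 beyond 0.5; stays where left. Unlocked, raising takes about 7 N and the post sinks if let go.
- gauge_tip (a point): Tip of the height gauge's pointer, on its top face: a flat steel blade 16 mm wide, 6 thick, standing out 55 mm along this frame's -x (z up) from a block on an upright steel post 16 mm across, 320 high, on a dark 80 by 90 mm foot. Its height above the table differs from day to day, 229 to 264 mm, always above the bar's start; it stays put.
- cradle_tip (a point): Tip of one of the two horns of the V-shaped steel cradle on the other, otherwise alike, rest: post axis 49 mm away along this frame's -y, horns 98 mm apart, tips 207 mm or more above the table. To be left alone.

How it is judged:
By the outcome, as a careful person would: the job done as asked, in the order asked, and still so for the second after the job is handed in, with the robot touching nothing.
It also fails if it takes over 40 s, if anything falls off the work surface, if the arm or the gripper's body presses on something with over 40 N, if the wrist force passes 120 N, or if a joint passes its speed limit or range.

## Working session

There is one attempt and no reset: what is moved stays moved. The work goes in short steps, Python scripts to look and compute and a tool call to move; the robot and the scene stay as the last step left them, time stands still between calls to the robot, and variables do not carry over. Pictures are saved under pics/ and viewed, at most 10 in all, crops included, and the job is handed in when it is done.

Besides the shell and the picture viewer there is one more tool, called after "Call:" by a JSON object that holds its "fn" and its "kwargs", one argument or row to a line. send_rows: Moves the arm, as the interface text tells. Its arguments: {"type":"object","properties":{"series":{"type":"array","items":{"type":"array","items":{"type":"number"}}}},"required":["series"]}

```bash
mkdir -p pics; cat > h.py <<'E'
import numpy as np, cv2
from station import ctrl
from scipy.spatial.transform import Rotation as R
def cap(n,f):
    p,d=ctrl.capture(n); cv2.imwrite(f'pics/{f}.png',p[...,::-1]); np.save(f'pics/{f}.npy',d); return p,d
def rot(i):
    r=np.array(i['rotation'],float)
    return r if r.shape==(3,3) else R.from_quat(r).as_matrix()
def cloud(n,d):
    i=ctrl.camera_info(n); v,u=np.mgrid[0:400,0:640]
    c=np.stack([(u-i['cx'])/i['fx']*d,(v-i['cy'])/i['fy']*d,d],-1)
    w=c@rot(i).T+np.array(i['xyz']); w[d==0]=np.nan; return w
E
python3 - <<'E'
from h import *
for n in('side','top'):
    p,d=cap(n,n+'0'); print(ctrl.camera_info(n)); np.save(f'pics/w_{n}.npy',cloud(n,d))
print(ctrl.state())
E
```

```text
{'fx': 492.1356588351287, 'fy': 492.1356588351287, 'cx': 317.22113793192585, 'cy': 198.57457663240484, 'xyz': array([ 57.24062368, 752.44935103, 785.33843688]), 'rotation': array([-0.23731482,  0.85698045, -0.44231129,  0.11673433])}
{'fx': 451.6370254275802, 'fy': 451.6370254275802, 'cx': 316.2634471973672, 'cy': 203.1677596217845, 'xyz': array([ 421.02092121,   16.76096993, 1063.30097156]), 'rotation': array([-0.70204918,  0.7111569 , -0.02936153,  0.02281912])}
{'time': 0.1, 'joint_pos': array([-1.26005245e+00,  3.59407221e-01,  1.51133777e+00, -4.41545148e-05,
        1.27246194e+00, -1.15087263e-01]), 'joint_velocities': array([ 0.00190297, -0.0010315 , -0.00264236,  0.00082815, -0.00207905,
        0.00134009]), 'joint_efforts': array([-1.52310736e-04, -5.16356707e+01, -2.71407866e+01,  6.76609436e-02,
        2.75988795e-02, -2.99908561e-05]), 'position': array([ 247.65127398, -545.85899628,  240.90377953]), 'eef_rot': array([ 9.77417286e-01,  2.11316817e-01, -9.98309293e-05, -8.01217612e-04]), 'force': array([-0.02232692,  0.15506543,  0.62569591]), 'moment': array([-0.05421864,  0.04403444,  0.0765025 ]), 'finger_force': 0.0, 'opening': 87.62970258485801}
```

View pics/top0.png

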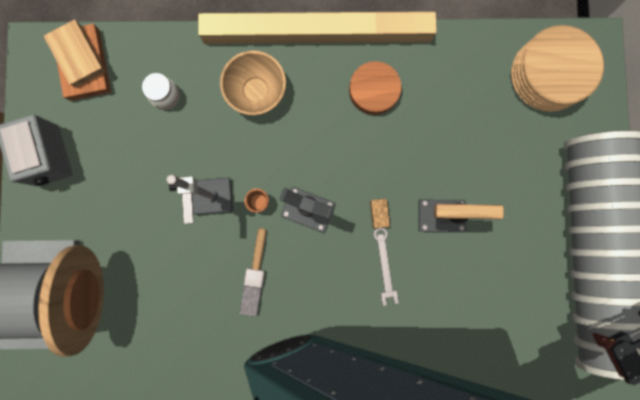

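View pics/side0.png

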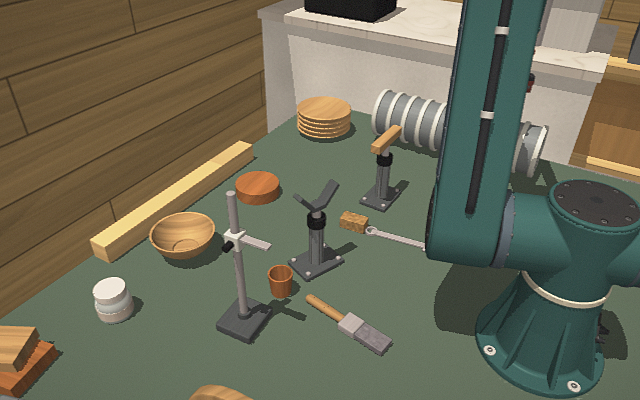

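The top view shows the bar at (437–503, 212), the cradle at (308, 205), and the gauge pointer at (187, 193–222). In the side view the pointer runs from (245, 238) to (270, 246), and the bar is at (387, 138).

```bash
python3 - <<'E'
from h import *
wt=np.load('pics/w_top.npy'); ws=np.load('pics/w_side.npy')
np.set_printoptions(precision=1,suppress=True)
m=np.zeros((400,640),bool); m[195:230,425:515]=1
z=wt[...,2]; q=m&(z>172)&(z<200)
P=wt[q]; r=cv2.minAreaRect(P[:,:2].astype(np.float32)); print('bar top',len(P),np.median(P,0),r)
c=P[:,:2].mean(0); u,s,v=np.linalg.svd(P[:,:2]-c,full_matrices=0); print('axis',v[0])
q=m&(z>5)&(z<25); print('foot',cv2.minAreaRect(wt[q][:,:2].astype(np.float32)))
m=np.zeros((400,640),bool); m[185:228,178:198]=1; q=m&(z>200)&(z<300)
P=wt[q]; print('ptr top',len(P)); print(wt[190:226:3,187])
m=np.zeros((400,640),bool); m[110:160,365:410]=1; zs=ws[...,2]; q=m&(zs>165)&(zs<200)
print('bar side', len(ws[q]), np.median(ws[q],0), np.histogram(ws[q][:,2],bins=np.arange(165,201,2)))
for u,vv in((250,240),(255,241),(260,243),(265,245),(268,246),(270,247)): print(u,vv,ws[vv-2:vv+3,u])
for n,b in(('side0',(215,205,100,80)),('side0',(350,110,80,100))):
    x,y,w,h=b; im=cv2.imread(f'pics/{n}.png')[y:y+h,x:x+w]; cv2.imwrite(f'pics/c_{x}.png',cv2.resize(im,None,fx=6,fy=6,interpolation=cv2.INTER_CUBIC))
# table check
print('table z',np.nanmedian(z[250:300,420:520]),np.nanmedian(z[230:260,300:350]),np.nanmedian(zs[300:330,150:200]))
E
```

```text
bar top 951 [ 465.7 -285.6  195.7] ((466.05426025390625, -287.6714172363281), (130.39276123046875, 26.21038055419922), 88.16522979736328)
axis [-0. -1.]
foot ((468.2507629394531, -326.34454345703125), (162.5970458984375, 68.31756591796875), 89.26329040527344)
ptr top 464
[[509.3 245.5 236.7]
 [504.  246.1 234.5]
 [499.  247.5 229.1]
 [493.2 246.9 231.2]
 [487.8 247.3 229.5]
 [482.1 246.6 231.9]
 [476.7 247.4 229.1]
 [471.  246.4 232.5]
 [465.6 247.  230. ]
 [460.  246.9 230.3]
 [454.6 247.7 227.4]
 [449.  247.1 229.2]]
bar side 452 [ 457.2 -270.1  195.9] (array([  2,   0,   1,   0,   4,  16,  16,  19,  19,  22,  22,  20,  19,
        21,  21,  87, 146]), array([165, 167, 169, 171, 173, 175, 177, 179, 181, 183, 185, 187, 189,
       191, 193, 195, 197, 199]))
250 240 [[487.5 245.2 231.3]
 [485.1 248.2 232.3]
 [483.2 250.7 232.6]
 [482.5 251.8 231.5]
 [480.6 254.2 231.9]]
255 241 [[478.  243.3 231.9]
 [478.1 243.5 229.7]
 [475.2 247.2 231.4]
 [472.6 250.6 232.7]
 [473.6 249.6 229.3]]
260 243 [[467.  243.8 232.6]
 [467.  244.  230.4]
 [464.4 247.4 231.9]
 [462.6 249.8 232.2]
 [460.9 252.2 232.5]]
265 245 [[458.  241.9 230.7]
 [456.1 244.5 231.2]
 [454.7 246.4 230.9]
 [452.1 250.  232.5]
 [451.7 250.6 230.9]]
268 246 [[451.  242.7 232.1]
 [450.1 244.1 231.3]
 [448.3 246.5 231.7]
 [447.2 248.1 231.1]
 [445.3 250.7 231.7]]
270 247 [[446.3 243.4 232.6]
 [445.9 244.1 231. ]
 [448.3 241.2 225.5]
 [604.3  37.4  -0.9]
 [600.1  43.1   2.1]]
table z -0.9736240917941359 -0.6020525078326955 0.7695753617492755
```

View pics/c_215.png

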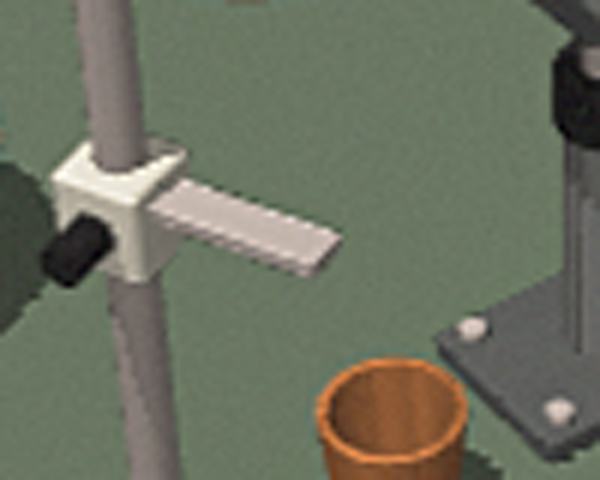

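The crop shows the pointer blade clearly: a flat top face with its tip at crop (320, 255), about (268, 247) in the full image. Its top is at about 231 mm. The bar's top centre is near (466, -288) and it lies along world y. I'll grip it 30 mm off centre on the +y side, so the arm has leverage for the twist.

Call:
{"fn": "send_rows", "kwargs": {
  "series": [
    [0,0,-0.9,0,0,0,1],
    [0.66,-0.36,0,0,0,0,1],
    [0.66,-0.36,0,0,0,0,1],
    [0.66,-0.36,0,0,0,0,1],
    [0.66,-0.36,0,0,0,0,1]
  ]
}}

```text
time: 0.72
position: [356.9, -400.9, 295.3]
eef_rot: [0.977, 0.211, -0.0, -0.0]
force: [0.7, 0.2, -0.2]
opening: 88.2
finger_force: 0.0
```

Call:
{"fn": "send_rows", "kwargs": {
  "series": [
    [0.66,-0.36,0,0,0,0,1],
    [0.66,-0.36,0,0,0,0,1],
    [0.66,-0.36,0,0,0,0,1],
    [0.66,-0.36,0,0,0,0,1],
    [0,0,0,0,0,-1,1]
  ]
}}

```text
time: 1.35
position: [466.2, -255.5, 295.2]
eef_rot: [0.964, 0.265, 0.0, -0.001]
force: [-0.6, -0.6, 0.4]
opening: 87.7
finger_force: 0.0
```

Call:
{"fn": "send_rows", "kwargs": {
  "series": [
    [0,0,0,0,0,-1,1],
    [0,0,0,0,0,-1,1],
    [0,0,0,0,0,-1,1],
    [0,0,0,0,0,-1,1],
    [0,0,0,0,0,-1,1]
  ]
}}

```text
time: 1.98
position: [464.7, -258.0, 295.2]
eef_rot: [0.863, 0.504, -0.0, -0.0]
force: [0.9, -0.7, 0.8]
opening: 87.6
finger_force: 0.0
```

Call:
{"fn": "send_rows", "kwargs": {
  "series": [
    [0,0,0,0,0,-1,1],
    [0,0,0,0,0,-1,1],
    [0,0,0,0,0,-1,1],
    [0,0,0,0,0,-1,1],
    [0,0,0,0,0,-0.9,1]
  ]
}}

```text
time: 2.6
position: [464.7, -258.0, 295.2]
eef_rot: [0.707, 0.707, -0.0, -0.001]
force: [0.0, -0.7, 0.2]
opening: 87.9
finger_force: 0.0
```

```bash
cat >> h.py <<'E'
def togo(t,yaw=90):
    "shift (full-scale fractions, tool axes) and turn (deg, tool axes) to a tool-down pose with tool x at yaw"
    s=ctrl.state(); r=R.from_quat(s['eef_rot']); g=R.from_euler('z',yaw,degrees=True)*R.from_euler('x',180,degrees=True)
    print('pos',s['position'].round(1),'shift',(r.inv().apply(np.array(t)-s['position'])/60).round(3),'turn/6deg',(np.degrees((r.inv()*g).as_rotvec())/6).round(3),
      'F',s['force'].round(1),'M',s['moment'].round(2),'open',round(s['opening'],1),'t',s['time'])
E
python3 - <<'E'
from h import *
np.set_printoptions(precision=1,suppress=True)
ws=np.load('pics/w_side.npy'); wt=np.load('pics/w_top.npy')
p=cv2.imread('pics/side0.png'); 
m=np.zeros((400,640),bool); m[110:160,365:410]=1; zs=ws[...,2]; q=m&(zs>165)&(zs<220)
h=np.histogram(ws[q][:,2],bins=np.arange(185,215)); print(list(zip(h[1],h[0])))
P=ws[m&(zs>195)&(zs<202)]; print('side top',np.median(P,0),cv2.minAreaRect(P[:,:2].astype(np.float32)))
m=np.zeros((400,640),bool); m[200:225,430:510]=1; h=np.histogram(wt[m][:,2],bins=np.arange(185,215)); print(list(zip(h[1],h[0])))
# pointer in top/side, cloud stats
for w in (wt,ws):
    q=(abs(w[...,0]-470)<22)&(abs(w[...,1]-247)<12)&(w[...,2]>222)&(w[...,2]<245); print('ptr',np.median(w[q],0),q.sum())
togo((466,-258,260))
cap('wrist','wr1')
E
```

```text
[(np.int64(185), np.int64(10)), (np.int64(186), np.int64(12)), (np.int64(187), np.int64(3)), (np.int64(188), np.int64(17)), (np.int64(189), np.int64(8)), (np.int64(190), np.int64(11)), (np.int64(191), np.int64(12)), (np.int64(192), np.int64(9)), (np.int64(193), np.int64(10)), (np.int64(194), np.int64(11)), (np.int64(195), np.int64(30)), (np.int64(196), np.int64(57)), (np.int64(197), np.int64(89)), (np.int64(198), np.int64(57)), (np.int64(199), np.int64(17)), (np.int64(200), np.int64(7)), (np.int64(201), np.int64(1)), (np.int64(202), np.int64(0)), (np.int64(203), np.int64(0)), (np.int64(204), np.int64(0)), (np.int64(205), np.int64(0)), (np.int64(206), np.int64(0)), (np.int64(207), np.int64(0)), (np.int64(208), np.int64(0)), (np.int64(209), np.int64(0)), (np.int64(210), np.int64(0)), (np.int64(211), np.int64(0)), (np.int64(212), np.int64(0)), (np.int64(213), np.int64(0))]
side top [ 461.9 -281.6  197.5] ((462.7657470703125, -286.30059814453125), (129.18463134765625, 27.3944091796875), 88.09759521484375)
[(np.int64(185), np.int64(4)), (np.int64(186), np.int64(0)), (np.int64(187), np.int
[... 284 characters left out ...]
), (np.int64(197), np.int64(133)), (np.int64(198), np.int64(46)), (np.int64(199), np.int64(14)), (np.int64(200), np.int64(0)), (np.int64(201), np.int64(0)), (np.int64(202), np.int64(0)), (np.int64(203), np.int64(0)), (np.int64(204), np.int64(0)), (np.int64(205), np.int64(0)), (np.int64(206), np.int64(0)), (np.int64(207), np.int64(0)), (np.int64(208), np.int64(0)), (np.int64(209), np.int64(0)), (np.int64(210), np.int64(0)), (np.int64(211), np.int64(0)), (np.int64(212), np.int64(0)), (np.int64(213), np.int64(0))]
ptr [471.  245.2 230.2] 223
ptr [469.3 249.8 231.1] 202
pos [ 464.7 -258.   295.2] shift [-0.   0.   0.6] turn/6deg [-0. -0. -0.] F [ 0.  -0.7  0.2] M [ 0.  -0.1  0. ] open 87.9 t 2.6
```

View pics/wr1.png

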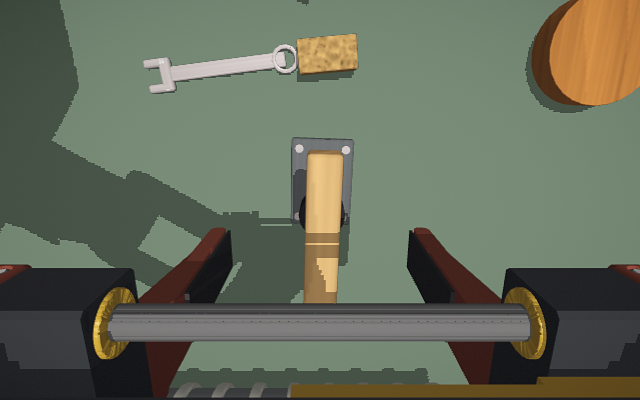

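The wrist view shows the bar centred between the open fingers, from (323, 155) down to (320, 300), with the foot beyond it. To compare heights consistently, I'll look at the pointer with the same wrist camera at this tool height. First I'll check the cradle clears the path.

```bash
python3 - <<'E'
from h import *
np.set_printoptions(precision=2,suppress=True)
wt=np.load('pics/w_top.npy'); ws=np.load('pics/w_side.npy')
for w in(wt,ws):
    q=(w[...,1]>-200)&(w[...,1]<190)&(w[...,0]>380)&(w[...,0]<560); print('max z along path',np.nanmax(w[q][:,2]))
    q=(w[...,1]>190)&(w[...,1]<300)&(w[...,2]>250)&(w[...,0]>400)&(w[...,0]<600); print('gauge post',np.median(w[q],0))
cat='''
'''
open('h.py','a').write('''
def wcloud(d,s):
    i=ctrl.camera_info('wrist'); T=np.array(i['tool_from_camera']); v,u=np.mgrid[0:400,0:640]
    c=np.stack([(u-i['cx'])/i['fx']*d,(v-i['cy'])/i['fy']*d,d],-1)
    w=R.from_quat(s['eef_rot']).apply((c@T[:3,:3].T+T[:3,3]).reshape(-1,3)).reshape(400,640,3)+s['position']; w[d==0]=np.nan; return w
''')
exec(open('h.py').read())
w=wcloud(np.load('pics/wr1.npy'),ctrl.state())
P=w[162:200,312:338].reshape(-1,3); print('wrist bar',np.nanmedian(P,0),np.nanmean(P[:,2]),np.nanstd(P[:,2]))
for r in(160,180,200,220): print(r,np.nanmedian(w[r-2:r+3,312:338,2]), np.nanmedian(w[r,312:338,1]))
q=(w[...,2]>190)&(w[...,2]<203); q[230:]=0; print(cv2.minAreaRect(w[q][:,:2].astype(np.float32)), 'table',np.nanmedian(w[100:140,200:280,2]))
print(ctrl.camera_info('wrist')['tool_from_camera'])
E
```

```text
max z along path 212.60093237662386
gauge post [516.72 244.75 304.64]
max z along path 213.64353357367872
gauge post [511.53 255.25 290.62]
wrist bar [ 467.74 -242.09  197.63] 197.60910839354725 0.6516813500834395
160 197.57537551749618 -227.45010461435584
180 197.63038782277704 -241.66897020696229
200 197.71762470249683 -256.2883364507529
220 197.55017742952722 -271.46625323982846
((466.9952392578125, -251.4869384765625), (57.04888153076172, 25.996967315673828), 88.40261840820312) table 0.7358079725747473
[[  -0.     -0.96   -0.27   72.18]
 [   1.     -0.     -0.     -0.61]
 [   0.     -0.27    0.96 -143.75]
 [   0.      0.      0.      1.  ]]
```

The path is clear (highest point 213 mm, fingertips at 276 mm). Going over to look at the pointer.

Call:
{"fn": "send_rows", "kwargs": {
  "series": [
    [0.91,0,0,0,0,0,1],
    [0.91,0,0,0,0,0,1],
    [0.91,0,0,0,0,0,1],
    [0.91,0,0,0,0,0,1],
    [0.91,0,0,0,0,0,1]
  ]
}}

```text
time: 3.28
position: [465.5, 16.5, 295.6]
eef_rot: [0.709, 0.705, 0.0, -0.0]
force: [1.2, -0.8, 0.5]
opening: 87.9
finger_force: 0.0
```

Call:
{"fn": "send_rows", "kwargs": {
  "series": [
    [0.91,0,0,0,0,0,1],
    [0.91,0,0,0,0,0,1],
    [0.91,0,0,0,0,0,1],
    [0,0,0,0,0,0,1]
  ]
}}

```text
time: 3.78
position: [465.9, 181.8, 295.4]
eef_rot: [0.707, 0.707, 0.0, -0.001]
force: [0.3, -0.6, -0.1]
opening: 87.6
finger_force: 0.0
```

```bash
python3 - <<'E'
from h import *
np.set_printoptions(precision=2,suppress=True)
s=ctrl.state(); p,d=cap('wrist','wr2'); w=wcloud(d,s); print(s['position'],s['eef_rot'])
q=(w[...,2]>222)&(w[...,2]<240)&(w[...,0]>440)&(w[...,0]<490)
v,u=np.nonzero(q); print(len(u),u.min(),u.max(),v.min(),v.max()); P=w[q]; print(np.median(P,0),P[:,2].mean(),P[:,2].std(),cv2.minAreaRect(P[:,:2].astype(np.float32)))
print(np.histogram(P[:,2],bins=np.arange(222,241)))
print('table',np.nanmedian(w[330:380,280:330,2]),np.nanmedian(w[100:140,50:150,2]))
E
```

```text
[465.95 181.76 295.41] [ 0.71  0.71  0.   -0.  ]
2073 289 363 94 127
[469.1  246.52 231.55] 231.53121841179183 0.6870914715166269 ((469.28863525390625, 246.50592041015625), (42.42229080200195, 16.0545597076416), 4.028524875640869)
(array([   0,    0,    0,    0,    0,    0,    0,   24,  429, 1093,  507,
         20,    0,    0,    0,    0,    0,    0]), array([222, 223, 224, 225, 226, 227, 228, 229, 230, 231, 232, 233, 234,
       235, 236, 237, 238, 239, 240]))
table 7.934450545991183 0.7361926785838762
```

View pics/wr2.png

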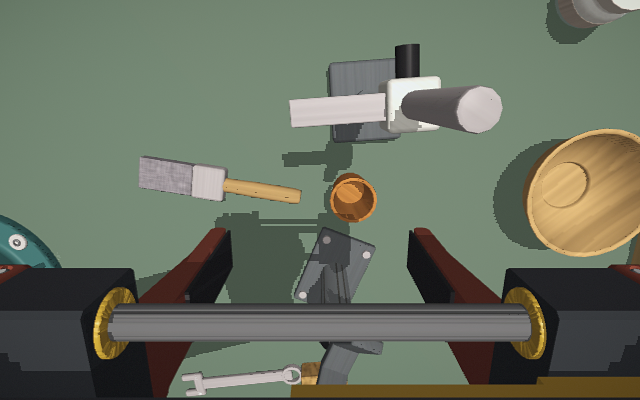

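The wrist view shows the pointer blade from (289, 110) to (385, 108). By this camera its top is at 231.5 mm against 197.6 mm for the bar, so the raise is about 34 mm. Now back over the bar, aligned with its 88.2° heading.

Call:
{"fn": "send_rows", "kwargs": {
  "series": [
    [-0.916,0,0,0,0,0,1],
    [-0.916,0,0,0,0,0,1],
    [-0.916,0,0,0,0,0,1],
    [-0.916,0,0,0,0,0,1],
    [-0.916,0,0,0,0,0,1]
  ]
}}

```text
time: 4.45
position: [464.3, -99.5, 295.7]
eef_rot: [0.709, 0.705, -0.0, 0.0]
force: [0.9, 0.2, -0.4]
opening: 87.7
finger_force: 0.0
```

Call:
{"fn": "send_rows", "kwargs": {
  "series": [
    [-0.916,0,0,0,0,0,1],
    [-0.916,0,0,0,0,0,1],
    [-0.916,0.016,0,0,0,0,1],
    [0,0,0.5,0,0,0.3,1],
    [0,0,0,0,0,0,1]
  ]
}}

```text
time: 5.08
position: [463.1, -261.7, 263.5]
eef_rot: [0.721, 0.693, -0.001, -0.003]
force: [-0.4, 0.3, 0.3]
opening: 87.8
finger_force: 0.0
```

```bash
python3 - <<'E'
from h import *
np.set_printoptions(precision=3,suppress=True)
togo((466.9,-258,186),88.2)
s=ctrl.state(); p,d=cap('wrist','wr3'); w=wcloud(d,s)
q=(w[...,2]>192)&(w[...,2]<203)&(abs(w[...,0]-466)<25); q[245:]=0; P=w[q]
print(np.median(P,0),cv2.minAreaRect(P[:,:2].astype(np.float32)),P[:,1].max())
for a in(-265,-255,-245,-235): x=P[abs(P[:,1]-a)<3][:,0]; print(a,(x.min()+x.max())/2,np.ptp(x))
E
```

```text
pos [ 463.1 -261.7  263.5] shift [0.061 0.068 1.292] turn/6deg [-0.046 -0.028 -0.068] F [-0.4  0.3  0.3] M [ 0.   -0.04 -0.01] open 87.8 t 5.075
[ 467.023 -250.085  197.424] ((467.0522766113281, -252.16024780273438), (58.49482727050781, 26.067272186279297), 87.9263916015625) -222.791353148548
-265 466.4942546489872 24.944527400965683
-255 466.9043087140382 25.96350867081594
-245 467.1633109448916 25.747273801328504
-235 467.5210674269177 25.45063085728782
```

Call:
{"fn": "send_rows", "kwargs": {
  "series": [
    [0.06,0.065,0.3,0,0,0,1],
    [0,0,0,0,0,0,1],
    [0,0,0,0,0,0,1]
  ]
}}

```text
time: 5.5
position: [470.2, -257.6, 248.8]
eef_rot: [0.719, 0.695, 0.0, 0.001]
force: [0.8, 0.8, -0.1]
opening: 87.8
finger_force: 0.0
```

```bash
python3 - <<'E'
from h import *
togo((466.9,-258,186),88)
E
```

```text
pos [ 470.2 -257.6  248.8] shift [-0.008 -0.055  1.047] turn/6deg [0.009 0.007 0.007] F [ 0.8  0.8 -0.1] M [-0.02 -0.08 -0.05] open 87.8 t 5.5
```

Call:
{"fn": "send_rows", "kwargs": {
  "series": [
    [0,-0.055,0.35,0,0,0,1],
    [0,0,0.35,0,0,0,1],
    [0,0,0.34,0,0,0,1],
    [0,0,0,0,0,0,1],
    [0,0,0,0,0,0,1]
  ]
}}

```text
time: 6.12
position: [467.3, -257.9, 186.4]
eef_rot: [0.719, 0.695, 0.0, 0.001]
force: [-0.8, 0.7, -0.5]
opening: 87.8
finger_force: 0.0
```

```bash
python3 - <<'E'
from h import *
togo((466.9,-258,186),88)
E
```

```text
pos [ 467.3 -257.9  186.4] shift [-0.002 -0.006  0.007] turn/6deg [0.013 0.008 0.002] F [-0.8  0.7 -0.5] M [-0.04 -0.06  0.01] open 87.8 t 6.125
```

Positioned. Closing.

Call:
{"fn": "send_rows", "kwargs": {
  "series": [
    [0,0,0,0,0,0,-1],
    [0,0,0,0,0,0,-1],
    [0,0,0,0,0,0,-1],
    [0,0,0,0,0,0,-1],
    [0,0,0,0,0,0,-1]
  ]
}}

```text
time: 6.75
position: [466.6, -257.5, 185.2]
eef_rot: [0.719, 0.695, 0.0, -0.0]
force: [-0.4, -0.5, 0.4]
opening: 41.4
finger_force: 0.0
```

Call:
{"fn": "send_rows", "kwargs": {
  "series": [
    [0,0,0,0,0,0,-1],
    [0,0,0,0,0,0,-1]
  ]
}}

```text
time: 7.0
position: [467.0, -257.5, 185.3]
eef_rot: [0.719, 0.695, 0.0, 0.0]
force: [1.0, 0.2, -0.2]
opening: 25.9
finger_force: 30.0
```

Gripped at 25.9 mm. Now twisting counter-clockwise about the post axis.

Call:
{"fn": "send_rows", "kwargs": {
  "series": [
    [-0.003,-0.052,0,0,0,-1,-1],
    [-0.003,-0.052,0,0,0,-1,-1],
    [-0.003,-0.052,0,0,0,-1,-1],
    [0,0,0,0,0,0,-1]
  ]
}}

```text
time: 7.5
position: [457.5, -258.8, 185.1]
eef_rot: [0.602, 0.798, 0.0, 0.0]
force: [1.6, -0.6, -3.0]
opening: 25.9
finger_force: 30.0
```

```bash
python3 - <<'E'
from h import *
togo((466,-288,186),88)
s=ctrl.state(); p,d=cap('top','t4'); w=cloud('top',d); w2=wcloud(ctrl.capture('wrist')[1],s)
for k in (w,w2):
    q=(k[...,2]>192)&(k[...,2]<203)&(np.hypot(k[...,0]-466,k[...,1]+288)<70)
    P=k[q]; print(len(P),np.median(P,0),cv2.minAreaRect(P[:,:2].astype(np.float32)))
E
```

```text
pos [ 457.5 -258.8  185.1] shift [-0.507  0.002 -0.014] turn/6deg [4.000e-03 1.000e-03 2.993e+00] F [ 1.6 -0.6 -3. ] M [-0.02 -0.39  0.31] open 25.9 t 7.5
203 [ 451.54128614 -240.16907026  195.64451473] ((451.1245422363281, -245.254150390625), (29.280221939086914, 38.64781951904297), 11.614374160766602)
9890 [ 457.4974598  -253.50942112  197.35812134] ((459.1668701171875, -268.8001708984375), (46.01179504394531, 90.22134399414062), 14.65347957611084)
```

Call:
{"fn": "send_rows", "kwargs": {
  "series": [
    [-0.003,-0.052,0,0,0,-1,-1],
    [-0.003,-0.052,0,0,0,-1,-1],
    [-0.003,-0.052,0,0,0,-1,-1],
    [-0.003,-0.052,0,0,0,-1,-1],
    [-0.003,-0.052,0,0,0,-1,-1]
  ]
}}

```text
time: 8.22
position: [444.2, -266.8, 185.0]
eef_rot: [0.374, 0.927, 0.0, 0.0]
force: [1.4, -0.5, -4.3]
opening: 25.8
finger_force: 30.0
```

Call:
{"fn": "send_rows", "kwargs": {
  "series": [
    [-0.003,-0.052,0,0,0,-1,-1],
    [-0.003,-0.052,0,0,0,-1,-1],
    [0,0,0,0,0,0,-1]
  ]
}}

```text
time: 8.6
position: [440.4, -271.8, 185.0]
eef_rot: [0.277, 0.961, 0.0, -0.0]
force: [2.1, -1.1, -4.4]
opening: 25.7
finger_force: 30.0
```

```bash
python3 - <<'E'
from h import *
togo((466,-288,186),88)
s=ctrl.state(); p,d=cap('wrist','wr4'); w=wcloud(d,s)
q=(w[...,2]>193)&(w[...,2]<201); q[245:]=0; q[:,:290]=0; q[:,350:]=0; P=w[q]; print(len(P),np.median(P,0),cv2.minAreaRect(P[:,:2].astype(np.float32)))
r=cv2.imread('pics/wr4.png')[130:400,160:480]; cv2.imwrite('pics/wr4c.png',r)
E
```

```text
pos [ 440.4 -271.8  185. ] shift [-0.505 -0.001 -0.016] turn/6deg [-0.000e+00 -1.000e-03  9.976e+00] F [ 2.1 -1.1 -4.4] M [-0.31 -0.47  0.12] open 25.7 t 8.6
2880 [ 418.03198662 -258.44915913  197.19573246] ((418.61474609375, -259.085205078125), (24.156538009643555, 20.06679916381836), 58.80303955078125)
```

View pics/wr4c.png

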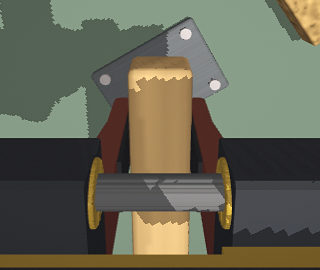

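The crop shows the bar firmly between the fingers, with the foot turned about 60° relative to it, so the post is unlocked. Raising 34 mm.

Call:
{"fn": "send_rows", "kwargs": {
  "series": [
    [0,0,-0.15,0,0,0,-1],
    [0,0,-0.2,0,0,0,-1],
    [0,0,-0.15,0,0,0,-1],
    [0,0,-0.07,0,0,0,-1],
    [0,0,0,0,0,0,-1]
  ]
}}

```text
time: 9.28
position: [440.3, -271.6, 220.1]
eef_rot: [0.276, 0.961, -0.0, 0.0]
force: [1.6, -0.7, -3.7]
opening: 25.9
finger_force: 30.0
```

Call:
{"fn": "send_rows", "kwargs": {
  "series": [
    [0,0,0,0,0,0,-1],
    [0,0,0,0,0,0,-1]
  ]
}}

```text
time: 9.52
position: [440.4, -271.7, 219.5]
eef_rot: [0.276, 0.961, 0.0, 0.0]
force: [1.6, -0.8, -3.9]
opening: 25.9
finger_force: 30.0
```

```bash
cat > m.py <<'E'
from h import *
togo((466,-288,219.3),88)
zz=[];
for i in range(3):
    s=ctrl.state(); p,d=ctrl.capture('wrist'); w=wcloud(d,s)
    q=(w[...,2]>215)&(w[...,2]<245); q[250:]=0; q[:,290:350]&=True; q[:,:290]=0; q[:,350:]=0; z=w[q][:,2]; zz.append((np.median(z),s['position'][2],len(z)))
print('wrist bar z, tcp z',np.round(zz,2))
for n in('side','top'):
    p,d=cap(n,n+'5'); w=cloud(n,d); q=(np.hypot(w[...,0]-466,w[...,1]+288)<68)&(w[...,2]>222)&(w[...,2]<240)
    h=np.histogram(w[q][:,2],bins=np.arange(222,241)); print(n,h[0],'ptr',np.median(w[(abs(w[...,0]-470)<20)&(abs(w[...,1]-247)<10)&(w[...,2]>222)&(w[...,2]<245)][:,2]))
    if len(w[q])>40: print(cv2.minAreaRect(w[q][:,:2].astype(np.float32)))
E
python3 m.py
```

```text
pos [ 440.4 -271.7  219.5] shift [-0.506 -0.004  0.003] turn/6deg [ 0.    -0.     9.998] F [ 1.6 -0.8 -3.9] M [-0.35 -0.27 -0.09] open 25.9 t 9.525
wrist bar z, tcp z [[ 231.52  219.45 3619.  ]
 [ 231.5   219.41 3620.  ]
 [ 231.46  219.4  3617.  ]]
side [13 16 11 12 11 11 18 15 33 43 42 15  8  7  4 10  4  7] ptr 230.80469924857516
((463.04498291015625, -279.82696533203125), (47.46305465698242, 123.7251205444336), 68.2586898803711)
top [  6   7   6   4  11  39  81  88 102  47  29   5   0   0   0   0   1   0] ptr 230.18628922418156
((465.7671203613281, -288.25225830078125), (26.570531845092773, 129.72813415527344), 58.25153350830078)
```

The bar is at 231.5 mm in the wrist camera, level with the pointer; the other two views agree within about 0.5 mm. Twisting back clockwise.

Call:
{"fn": "send_rows", "kwargs": {
  "series": [
    [-0.003,0.052,0,0,0,1,-1],
    [-0.003,0.052,0,0,0,1,-1],
    [-0.003,0.052,0,0,0,1,-1],
    [-0.003,0.052,0,0,0,1,-1],
    [-0.003,0.052,0,0,0,1,-1]
  ]
}}

```text
time: 10.4
position: [451.8, -260.9, 219.3]
eef_rot: [0.516, 0.856, 0.0, -0.0]
force: [1.2, -0.8, -3.4]
opening: 25.9
finger_force: 30.0
```

Call:
{"fn": "send_rows", "kwargs": {
  "series": [
    [-0.003,0.052,0,0,0,1,-1],
    [-0.003,0.052,0,0,0,1,-1],
    [-0.003,0.052,0,0,0,1,-1],
    [-0.003,0.052,0,0,0,1,-1],
    [0,0,0,0,0,0,-1]
  ]
}}

```text
time: 11.02
position: [463.9, -257.6, 219.4]
eef_rot: [0.682, 0.732, 0.0, -0.0]
force: [1.8, -1.3, -3.9]
opening: 25.8
finger_force: 30.0
```

Call:
{"fn": "send_rows", "kwargs": {
  "series": [
    [-0.003,0.052,0,0,0,1,-1],
    [0,0.008,0,0,0,0.15,-1],
    [0,0,0,0,0,0,-1],
    [0,0,0,0,0,0,-1]
  ]
}}

```text
time: 11.52
position: [467.2, -257.6, 219.3]
eef_rot: [0.724, 0.69, 0.0, -0.0]
force: [2.7, -0.5, -4.8]
opening: 26.0
finger_force: 30.1
```

```bash
python3 m.py
```

```text
pos [ 467.2 -257.6  219.3] shift [-0.507  0.004  0.001] turn/6deg [ 0.    -0.004 -0.134] F [ 2.7 -0.5 -4.8] M [ 0.03 -0.68  0.59] open 26.0 t 11.525
wrist bar z, tcp z [[ 231.36  219.35 3679.  ]
 [ 231.38  219.36 3681.  ]
 [ 231.37  219.35 3676.  ]]
side [ 7 12 15 11 10 10 16 21 41 43 51 12  6  5  3  9  5  4] ptr 231.06666984764502
((454.5138854980469, -285.23876953125), (131.52427673339844, 46.68422317504883), 74.77117156982422)
top [ 0  2  2  5 13 12 51 54 49 26 12  8  0  0  1  0  1  0] ptr 230.229807231679
((470.5134582519531, -242.66281127929688), (38.86640548706055, 30.219680786132812), 88.43053436279297)
```

Call:
{"fn": "send_rows", "kwargs": {
  "series": [
    [0,0.01,0,0,0,0.2,-1],
    [0,0,0,0,0,0,-1],
    [0,0,0,0,0,0,-1]
  ]
}}

```text
time: 12.15
position: [467.5, -257.6, 219.4]
eef_rot: [0.732, 0.682, -0.0, -0.0]
force: [0.8, 1.1, -3.3]
opening: 26.0
finger_force: 30.6
```

```bash
python3 m.py | head -4
```

```text
pos [ 467.5 -257.6  219.4] shift [-0.507  0.011  0.001] turn/6deg [-0.007 -0.003 -0.346] F [ 0.8  1.1 -3.3] M [ 0.19 -0.25  1.01] open 26.0 t 12.15
wrist bar z, tcp z [[ 231.35  219.36 3667.  ]
 [ 231.33  219.35 3649.  ]
 [ 231.38  219.41 3661.  ]]
```

The moment climbed to 1.0 N m with almost no further turn, so the bar is at its stop. Releasing and backing off upward.

Call:
{"fn": "send_rows", "kwargs": {
  "series": [
    [0,0,0,0,0,0,1],
    [0,0,0,0,0,0,1],
    [0,0,0,0,0,0,1],
    [0,0,0,0,0,0,1],
    [0,0,0,0,0,0,1]
  ]
}}

```text
time: 13.02
position: [467.9, -257.8, 219.5]
eef_rot: [0.732, 0.681, 0.0, -0.0]
force: [0.2, 0.1, -0.1]
opening: 72.7
finger_force: 0.0
```

Call:
{"fn": "send_rows", "kwargs": {
  "series": [
    [0,0,-0.3,0,0,0,1],
    [0,0,-0.7,0,0,0,1],
    [0,0,-0.7,0,0,0,1],
    [0,0,0,0,0,0,1],
    [0,0,0,0,0,0,1]
  ]
}}

```text
time: 13.65
position: [467.5, -257.5, 320.8]
eef_rot: [0.732, 0.681, -0.0, -0.0]
force: [-0.4, -0.4, -0.9]
opening: 87.8
finger_force: 0.0
```

```bash
python3 m.py; python3 - <<'E'
from h import *
s=ctrl.state(); p,d=cap('wrist','wr6'); w=wcloud(d,s)
q=(w[...,2]>225)&(w[...,2]<237)&(abs(w[...,0]-466)<25); q[245:]=0; P=w[q]
print(np.median(P,0),cv2.minAreaRect(P[:,:2].astype(np.float32)))
d=np.load('pics/top5.npy'); w=cloud('top',d); c=(w[...,1]>-20)&(w[...,1]<150)&(w[...,2]>180)
w0=np.load('pics/w_top.npy'); c0=(w0[...,1]>-20)&(w0[...,1]<150)&(w0[...,2]>180); print('cradle',np.median(w0[c0],0),np.median(w[c],0))
E
```

```text
pos [ 467.5 -257.5  320.8] shift [-0.509  0.013  1.692] turn/6deg [-0.006 -0.005 -0.351] F [-0.4 -0.4 -0.9] M [-0.1  -0.08 -0.  ] open 87.8 t 13.65
wrist bar z, tcp z [[ 231.45  320.83 3571.  ]
 [ 231.43  320.19 3561.  ]
 [ 231.43  319.93 3564.  ]]
side [ 5 13 14 13  9  8 23 30 53 75 67 18  2  0  0  0  0  0] ptr 231.10439252326466
((462.5813903808594, -286.5665588378906), (132.5039825439453, 26.46680450439453), 87.67288970947266)
top [  2   2   5   7  29  45  81 149 115  87  30   3   0   0   0   0   0   0] ptr 230.25971330582342
((466.8871765136719, -264.18853759765625), (82.38961029052734, 26.284040451049805), 88.04541015625)
[ 467.11265022 -252.6277704   231.47134863] ((466.95538330078125, -255.19537353515625), (64.58301544189453, 26.006303787231445), 88.03128814697266)
cradle [243.21806496  37.58875391 405.86116775] [210.63148076 109.37629506 320.5338276 ]
```

View pics/side5.png

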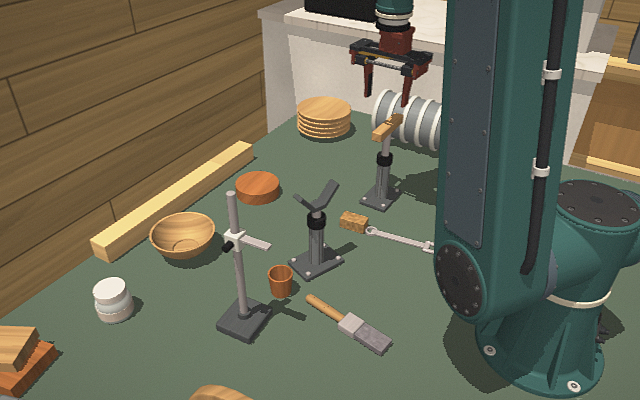

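The side view shows the bar raised at (387, 127) and the gripper clear above it. The cradle at (316, 195) and the pointer at (270, 246) haven't moved. The bar's top is at 231.4 mm and its heading is back to 88.0°, so I'm handing the job in.

```bash
python3 -c "
from station import ctrl
print(ctrl.job_done())"
```

```text
the job is handed in; nothing more can be done
None
```

The bar rest is raised with its top at 231.4 mm, against 231.5 mm for the gauge pointer, twisted back to its stop to lock, and released; the cradle rest and pointer were left untouched, and the job is handed in.

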